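# Set the stop collar of the glaze mixer home against the paddle

### The job

Loosen the brass set screw on the mixer shaft's collar by turning its bar head about a fifth of a turn anticlockwise, without shifting the collar. Then slide the collar along the shaft until it bears on the rubber washers on the paddle's hub and press it there with a light, steady push of about 10 N for half a second (never over 16 N). Leave it bearing on the washers, turn the screw clockwise until it is tight again and let go, with the things around left undisturbed.

Things in the scene. Friction and masses are not known exactly. Their poses are not given: they have to be found in the camera images.
- cradle: Fixed cradle: plywood board 110 x 380 x 20 mm, two dark steel posts and a level steel shaft, 14 mm thick, its axis along the cradle's own y, 85 mm above the table. Origin under the board's centre at table height, below the shaft; z up. Posts (50 mm wide in x, 12 thick, tops 95 mm above the table) at y = -165 and -95 mm; shaft from y = -185 mm to the paddle.
- collar: Dark steel square collar, 34 mm wide (x) and high (z), 26 long (y). Origin on the shaft axis in its end face towards the paddle (+y); axes as the cradle's. Only slides along y, 4 N drag, stays where left. Starts at cradle y = -33 mm, locked (1 mm play) by the screw's point in a hole in the shaft until the screw is past 0.8 rad; may be locked anywhere over 20 mm from there.
- bar (a point): Centre of the screw's brass bar head above the collar: 30 mm long (point y), 10 thick (point x), 18 high (z up). Turns with the screw; tight, its length lies along the shaft and its centre is 121 mm above the table, with 10 mm free between bar and collar; rises 3.5 mm per rad of loosening. Lies 13 mm behind the collar's origin (-y). The collar may be moved by it.
- screw (a joint): Angle of the set screw, rad: 0 = tight (hard stop), grows anticlockwise seen from above as it is loosened, 1.6 = fully out (hard stop). Friction 0.05 N m, stays where left. Starts at 0 to 0.15; counts as loose beyond 1.0, as tight below 0.2.
- paddle: Stainless paddle head fixed at the shaft's +y end. Origin on the shaft axis in the hub's end face, towards the collar (-y), 55 to 95 mm from it at the start; axes as the cradle's. Hub 32 mm across, 50 long, blade cage 80 mm across, y = 53 to 108. Part of it: rubber washers, 29 mm across, 3 to 25 mm proud of that face (differs, not measured: find by feel); they yield about 1 mm per 8 N.
- vase: Glossy cobalt vase, bystander, 96 mm across, 150 mm tall, origin under its centre, standing.
- mug: Oatmeal stoneware mug, bystander, 84 mm across, 90 mm tall, origin under its centre, standing.
- cutter: Brass hole cutter, bystander, 34 mm across, 87 mm tall, standing upright, origin under its centre.
- pin_tool: Chunky wooden pin tool, bystander, handle 120 x 18 x 18 mm lying along its x, origin under the handle's centre.

How it is judged (in metres and radians):
On the way, in this order (a step that is already met when the one before it is completed fails the run):
1. The set screw is loosened (past 1.0 rad) while the collar is still where it was (within 4 mm) (value of joint screw above 1 rad and distance of collar from where it was at the start of the episode below 0.004 m), for 0.1 s.
2. With the screw still loose the collar is pressed on the washers of the hub with 4 to 16 N for 0.3 s (value of joint screw above 0.9 rad and contact force between collar and paddle above 4 N), for 0.3 s.
At the end, for the whole second after the job is handed in: The collar bears on the washers of the paddle's hub (0.2 N or more) and is at rest, the set screw is tight (within 0.2 rad of its stop), and everything is released (contact force between collar and paddle above 0.2 N and value of joint screw below 0.2 rad and linear speed of collar below 0.005 m/s); the robot touches nothing.
It fails at once if The collar is pressed on the washers with more than 16 N (contact force between collar and paddle above 16 N).
It fails at once if A bystander (vase, mug, hole cutter, pin tool) is moved by more than 30 mm (distance of any of vase, mug, cutter, pin_tool from where it was at the start of the episode above 0.03 m).
It also fails if it takes over 56 s, if anything falls off the work surface, if the arm or the gripper's body presses on something with over 40 N, if the wrist force passes 120 N, or if a joint passes its speed limit or range.

### The arm

A 6-joint arm with a two-finger parallel gripper is mounted at the origin on the work surface. World frame = base frame: x ahead of the robot, y to its left, z up, the work surface at z = 0. Lengths are in mm, angles in rad, forces in N, time in s.
With the tool pointing down it reaches from about 275 to 1000 mm from the base axis. Payload 8.4 kg.
Tool frame: the origin (TCP) lies at the very end of the fingers, on their centre line; the grasp point (between the pads) lies 19 mm behind it; z points along the fingers, y is the direction in which the jaws open and shut (so a half turn about z gives the same grasp; the last joint's range is limited). The gripper opens to 85 mm and grips with 20 to 120 N. Pads are 22 mm wide; open, the fingers measure 114 mm over their backs; the gripper's body (76 mm by 85 mm) begins 54 mm behind the grasp point. The pads swing forward as they close: fully open they stand 13 mm farther back than shut.
Start: joints at [1.307, 0.353, 1.633, -0, 1.155, -0.002], TCP at [161.761, 603.706, 231.281] pointing down, gripper open.
Joint ranges: [-2.63, 2.63], [-0.92, 2.1], [0.06, 2.66], [-1.3, 4.44], [0, 2.69], [-3.02, 3.02]. Speed limits (rad/s): [2.22, 2.22, 2.79, 3.14, 3.14, 3.14].

### API

Orientations are given as [roll, pitch, yaw] about the fixed x, y, z axes, in that order (R = Rz(yaw) Ry(pitch) Rx(roll)).
In Python, from rig import sense, grab_frame, get_calibration, sign_off, boxes_of, trace gives the robot as it stands.
- The arm moves only by the tool servo_tool, never from a script. Its argument "rows" is a list of rows, each a list of 3 entries, a list of its own where there are three numbers: the finger opening in mm, from 0 to 85.4, then the shift along the tool's x, y, z in mm, then the turn, a rotation vector about the tool's x, y, z in degrees. A call has 1 to 8 rows; each row shifts and turns the commanded pose from where the row before left it, along the tool's axes as they then stand; what a row does not reach is not made up. A row lasts 1/8 s, in which the tool goes at most 62.5 mm and 10.7 degrees, less where a joint would pass 70% of its speed; a pose out of reach is approached as far as the arm can. A call is refused whole if a number of a shift passes 62.5 or a number of a turn 10.7, either way. A call with a gripper value outside its range is refused whole. The fingers move at their own pace and stop on an object; "force" is the grip in N (left out, the last holds). Time passes only in rows, so rows that do not move let the fingers close. It gives the time, the measured TCP pose, the force and the opening at its end, in the units of the state.
- sense(): the state, without advancing time (a new reading comes with each control period).
- grab_frame(name): name is "scene" or "side" or "wrist"; returns the picture (384x512x3 uint8, blue, green, red); there is no depth.
- get_calibration(name): a dict with "intrinsics" (3x3 intrinsics, pixels), "world_to_cam" (4x4, takes a point from world to camera coordinates). Camera axes: x right, y down, z forward; pixel columns grow to the right and rows downward; lengths in mm; the calibration is good to about 2 mm. A picture is of the moment at which its call begins: read the wrist's pose just before it. get_calibration takes no time and is no camera call; for the wrist camera it gives the pose at the moment of the call.
- sign_off(): hands the job in, once; it reports no verdict.
Trained networks look in the newest picture that a camera, given by its name, has taken for a name from the list of things; names that differ only in an ending like _2 or _b are one class to them, and where a whole thing is asked for, a point or a joint stands for the part that bears it (a point fixed in the world has none). Each returns a list of dicts, best first, with "conf" (0 to 1); they miss things now and then, are a little off and sometimes report something else, mostly with a low value. They report only what shows in the picture. A call takes as long as a camera call.
- boxes_of(camera, thing): "centre" ([x, y, z] in mm, in the coordinates of the camera as it stood for that picture, good to about 4 mm: the middle of the surface that is visible of it).
- trace(camera, thing): "mask" (384x512 bool, what is visible of it).
The state is a dict: "clock": time; "qpos": joint angles; "qvel": joint speeds; "joint_efforts": joint torques, N m; "eef_pos": TCP position; "tcp_rot": TCP orientation; "contact_force": force on the tool from outside, world axes, zero at the start; "wrist_torque": the same for the moment, N m; "opening": opening from 0.0 (shut) to 1.0 (fully open).
Only numpy, scipy, OpenCV 4.12 (cv2) and the standard library are available. Lean on these libraries where they do the work, as an engineer would, in place of code of your own. Each camera call takes 0.05 s, during which the arm holds its last target. There are 200 camera calls.

## Working session

There is one attempt and no reset: what is moved stays moved. The work goes in short steps, Python scripts to look and compute and a tool call to move; the robot and the scene stay as the last step left them, time stands still between calls to the robot, and variables do not carry over. Pictures are saved under pics/ and viewed, about 8 in all and at most 12, crops included, and the job is handed in when it is done.

Besides the shell and the picture viewer there is one more tool, called as a command line: name --argument value ..., lists and objects as JSON in quotes. servo_tool: Moves the arm, as the interface text tells. Its arguments: {"type":"object","properties":{"rows":{"type":"array","items":{"type":"array"}},"force":{"type":"number"}},"required":["rows"]}

```bash
mkdir -p pics; ls; cat > h.py <<'E'
import numpy as np, cv2
from rig import *
def w(cam,p):
    M=np.array(get_calibration(cam)["world_to_cam"]); return np.linalg.inv(M)[:3]@np.r_[p,1]
E
python3 - <<'E'
from h import *
print(sense())
ims=[]
for c in["scene","side"]:
    im=grab_frame(c); ims.append(im)
    for t in["cradle","collar","bar","paddle","vase","mug","cutter","pin_tool"]:
        for r in boxes_of(c,t)[:1]: print(c,t,round(r["conf"],2),w(c,r["centre"]).round(0))
cv2.imwrite("pics/a.png",cv2.resize(np.vstack(ims),(800,1200))[:, :][:600]); cv2.imwrite("pics/b.png",cv2.resize(ims[1],(800,600)))
E
```

```text
pics
{'clock': 0.0, 'qpos': array([ 1.30661888e+00,  3.53679652e-01,  1.63415970e+00,  1.98056928e-05,
        1.15522423e+00, -2.42627460e-03]), 'qvel': array([-0.00039192,  0.00106042,  0.0004149 , -0.0009899 ,  0.00134217,
       -0.00028302]), 'joint_efforts': array([ 4.57963670e-04, -6.05269003e+01, -3.42060006e+01,  8.09557878e-05,
        9.53429437e-03,  2.13572571e-05]), 'eef_pos': array([161.61165052, 603.22447748, 230.53108178]), 'tcp_rot': array([-3.14012177e+00, -2.16769802e-05,  2.87983345e+00]), 'contact_force': array([0.55090964, 0.77689774, 0.48828599]), 'wrist_torque': array([ 0.04869369, -0.05581247, -0.00071407]), 'opening': 0.9982719959115192}
scene cradle 0.77 [494.   6.  21.]
scene collar 0.53 [495. -33.  97.]
scene paddle 0.83 [480. 103.  92.]
scene vase 0.68 [589. 466.  92.]
scene mug 0.71 [ 583. -414.   62.]
scene pin_tool 0.6 [ 782. -179.   17.]
side cradle 0.63 [472.  69.  19.]
side collar 0.74 [484. -32. 100.]
side bar 0.59 [486. -34. 129.]
side paddle 0.97 [465. 111. 103.]
side vase 0.96 [551. 479. 107.]
side mug 0.59 [ 561. -392.   59.]
side cutter 0.54 [761.  91.  35.]
side pin_tool 0.5 [ 768. -177.   21.]
```

View pics/a.png

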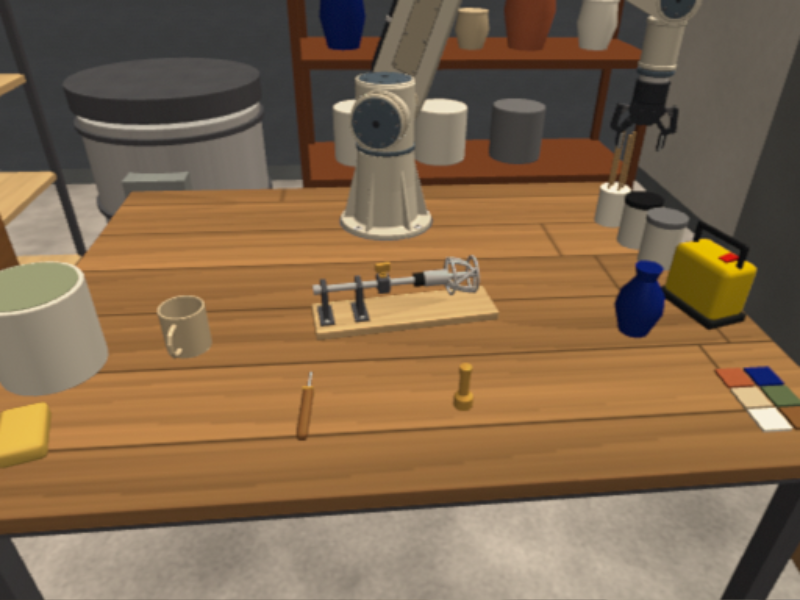

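View pics/b.png

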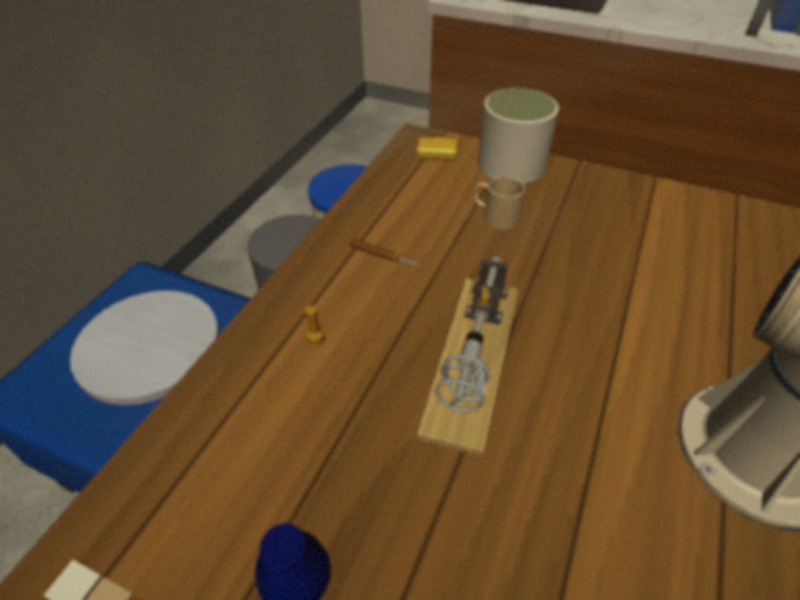

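servo_tool --rows '[[85, [-39, -42.5, -8], [0, 0, 0]], [85, [-39, -42.5, -8], [0, 0, 0]], [85, [-39, -42.5, -8], [0, 0, 0]], [85, [-39, -42.5, -8], [0, 0, 0]], [85, [-39, -42.5, -8], [0, 0, 0]], [85, [-39, -42.5, -8], [0, 0, 0]], [85, [-39, -42.5, -8], [0, 0, 0]], [85, [-39, -42.5, -8], [0, 0, 0]]]'

```text
clock: 1.9
eef_pos: [375.7, 192.9, 295.9]
tcp_rot: [3.141, 0.001, 2.88]
contact_force: [0.7, 0.9, 0.6]
opening: 0.993
```

servo_tool --rows '[[85, [-39, -42.5, -8], [0, 0, 0]], [85, [-39, -42.5, -8], [0, 0, 10.7]], [85, [0, 0, 0], [0, 0, 10.7]], [85, [0, 0, 0], [0, 0, 10.7]], [85, [0, 0, 0], [0, 0, 10.7]], [85, [0, 0, 0], [0, 0, 10.7]], [85, [0, 0, 0], [0, 0, 10.7]], [85, [0, 0, 0], [0, 0, 10.7]]]'

```text
clock: 2.9
eef_pos: [428.4, 92.2, 311.4]
tcp_rot: [3.141, -0.0, 1.566]
contact_force: [0.6, -0.1, 0.6]
opening: 0.994
```

```bash
python3 - <<'E'
from h import *
s=sense();print(s["clock"],s["eef_pos"],s["tcp_rot"],s["qpos"])
c=get_calibration("wrist");M=np.array(c["world_to_cam"]);print(np.linalg.inv(M).round(3),c["intrinsics"])
im=grab_frame("wrist");cv2.imwrite("pics/c.png",cv2.resize(im,(800,600)));np.save("c_M.npy",M);cv2.imwrite("c_raw.png",im)
for t in["cradle","collar","bar","paddle"]:
    for r in boxes_of("wrist",t)[:1]: print(t,round(r["conf"],2),w("wrist",r["centre"]).round(1))
E
```

```text
2.9 [428.41720295  92.24097441 311.37519491] [ 3.14140717e+00 -5.93262119e-05  1.56634928e+00] [ 2.08631522e-01 -2.48396512e-02  1.90861346e+00  1.97203346e-05
  1.25762502e+00  2.13072501e-01]
[[ 1.00000e+00 -4.00000e-03 -1.00000e-03  4.27815e+02]
 [-5.00000e-03 -9.58000e-01 -2.88000e-01  1.64962e+02]
 [-0.00000e+00  2.88000e-01 -9.58000e-01  4.54270e+02]
 [ 0.00000e+00  0.00000e+00  0.00000e+00  1.00000e+00]] [[271.66636261   0.         258.26929816]
 [  0.         271.66636261 190.81853853]
 [  0.           0.           1.        ]]
cradle 0.74 [477.1  40.7  16.7]
collar 0.69 [488.5 -30.2 101.5]
bar 0.45 [485.1 -30.7 126.5]
paddle 0.96 [468.3 107.8 105.9]
```

View pics/c.png

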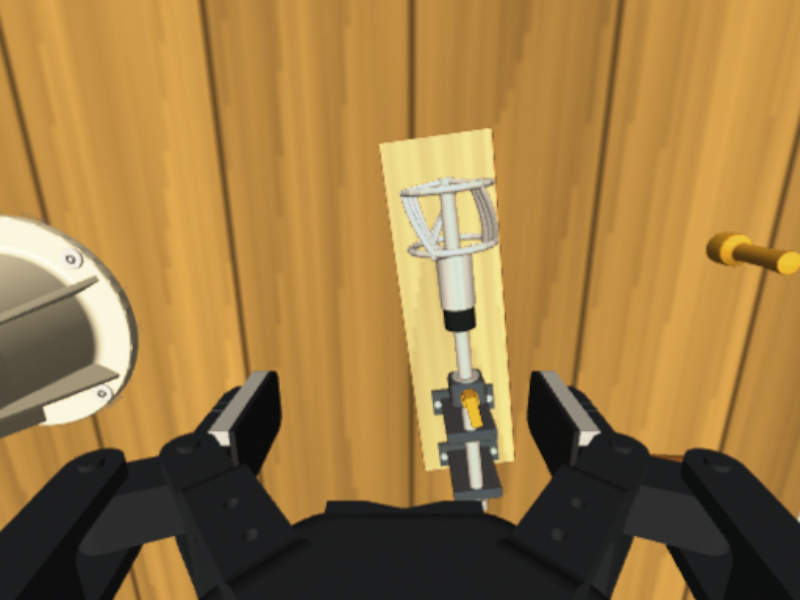

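```bash
python3 - <<'E'
from h import *
M=np.load("c_M.npy");K=np.array(get_calibration("wrist")["intrinsics"]);Mi=np.linalg.inv(M)
def P(u,v,z):
    d=Mi[:3,:3]@np.linalg.inv(K)@[u*.64,v*.64,1];o=Mi[:3,3];return (o+d*(z-o[2])/d[2])[:2]
tl,tr,br,bl=[P(u,v,20) for u,v in[(380,145),(490,128),(513,462),(427,470)]]
print(tl,tr,br,bl,"centre",(tl+tr+br+bl)/4)
for a,b in((bl,tl),(br,tr)): d=b-a;print(np.hypot(*d),np.degrees(np.arctan2(-d[0],d[1])))
print("bar",P(464,395,130),P(482,424,130),P(472,408,130),"hubface(top)",P(459,311,101),"shaft",P(463,345,92),P(475,470,92))
im=cv2.imread("c_raw.png")[230:290,270:340];cv2.imwrite("pics/d.png",cv2.resize(im,(700,600),interpolation=cv2.INTER_CUBIC))
E
```

```text
[405.22493645 188.59855243] [510.41143767 203.38251766] [ 558.54363191 -173.03397374] [ 454.7329258  -184.05387834] centre [482.22823296   8.7233045 ]
375.9266885514978 7.567600704373477
379.48133435075556 7.286840470719488
bar [478.74050618 -19.41150728] [495.54175806 -47.96504221] [486.11986556 -32.05375686] hubface(top) [475.90206339  46.73327056] shaft [481.90491105  10.67053508] [ 498.97746098 -126.41224543]
```

View pics/d.png

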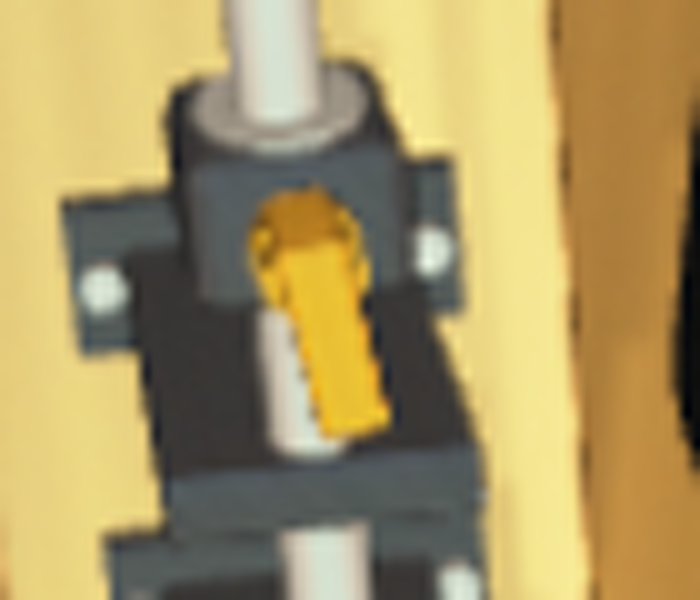

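```bash
python3 - <<'E'
from h import *
M=np.load("c_M.npy");K=np.array(get_calibration("wrist")["intrinsics"]);Mi=np.linalg.inv(M)
def P(u,v,z):
    d=Mi[:3,:3]@np.linalg.inv(K)@[u,v,1];o=Mi[:3,3];return (o+d*(z-o[2])/d[2])[:2]
a=P(302.5,254,130);b=P(305.7,273,130);print(a,b,(a+b)/2,np.hypot(*(a-b)),np.degrees(np.arctan2(b[0]-a[0],a[1]-b[1])))
E
```

```text
[486.23064108 -21.24902698] [491.85527541 -50.5262311 ] [489.04295825 -35.88762904] 29.81260123915306 10.874963491323376
```

servo_tool --rows '[[45, [-42.7, 20.2, 36], [0, 0, 0]], [45, [-42.7, 20.2, 36], [0, 0, 0]], [45, [-42.7, 20.2, 36], [0, 0, 0]], [45, [0, 0, 0], [0, 0, -10.7]], [45, [0, 0, 0], [0, 0, 0]]]'

```text
clock: 3.78
eef_pos: [489.2, -36.2, 202.8]
tcp_rot: [-3.141, -0.0, 1.76]
contact_force: [1.1, 0.4, -0.1]
opening: 0.527
```

```bash
python3 - <<'E'
from h import *
s=sense();print(s["clock"],s["eef_pos"],s["tcp_rot"])
c=get_calibration("wrist");M=np.array(c["world_to_cam"])
im=grab_frame("wrist");cv2.imwrite("pics/e.png",cv2.resize(im,(800,600)));np.save("e_M.npy",M)
K=np.array(c["intrinsics"])
p=np.r_[s["eef_pos"],1]; 
for z in(130,): 
  q=K@(M@np.r_[488.8,-36,z,1])[:3];print(q[:2]/q[2]/.64)
E
```

```text
3.775 [489.20012387 -36.17204541 202.80909693] [-3.14058402e+00 -3.42402987e-04  1.75964163e+00]
[405.06008833 312.16559284]
```

View pics/e.png

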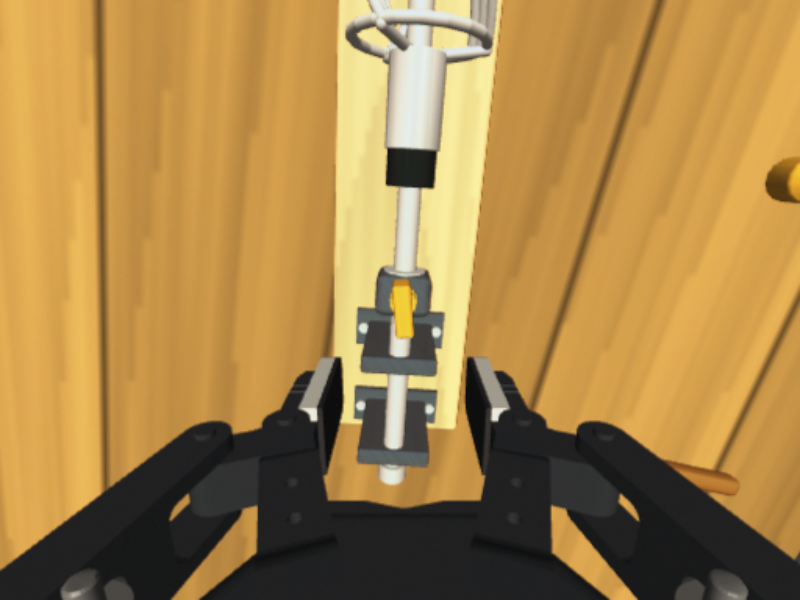

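servo_tool --rows '[[45, [0, 0, 47], [0, 0, -2]], [45, [0, 0, 47.5], [0, 0, 0]], [45, [0, 0, 0], [0, 0, 0]]]'

```text
clock: 4.2
eef_pos: [487.0, -35.0, 107.0]
tcp_rot: [-3.136, -0.002, 1.793]
contact_force: [0.1, 0.1, 0.0]
opening: 0.529
```

servo_tool --rows '[[0, [0, 0, 0], [0, 0, 0]], [0, [0, 0, 0], [0, 0, 0]], [0, [0, 0, 0], [0, 0, 0]], [0, [0, 0, 0], [0, 0, 0]], [0, [0, 0, 0], [0, 0, 0]]]' --force 40

```text
clock: 4.82
eef_pos: [488.9, -35.9, 110.8]
tcp_rot: [-3.141, 0.0, 1.794]
contact_force: [-7.2, -0.8, 11.0]
opening: 0.107
```

```bash
python3 - <<'E'
from h import *
s=sense();print(s["clock"],s["eef_pos"],s["tcp_rot"],s["contact_force"],s["wrist_torque"],s["opening"]*85.4)
im=grab_frame("wrist");cv2.imwrite("pics/f.png",cv2.resize(im,(800,600)))
M=np.load("e_M.npy");K=np.array(get_calibration("wrist")["intrinsics"]);Mi=np.linalg.inv(M)
def P(u,v,z):
    d=Mi[:3,:3]@np.linalg.inv(K)@[u*.64,v*.64,1];o=Mi[:3,3];return (o+d*(z-o[2])/d[2])[:2]
print("hub",P(411,150,101),"wash",P(411,186,99.5),"collar",P(403,272,101))
E
```

```text
4.825 [488.88211684 -35.91908464 110.78975896] [-3.14144480e+00  3.54895744e-04  1.79383477e+00] [-7.16078742 -0.82884015 11.00509045] [-0.18934708  1.24018489 -0.05083599] 9.138165844085007
hub [476.31094901  46.53307972] wash [479.99620116  27.86946788] collar [484.78534132 -21.22152552]
```

View pics/f.png

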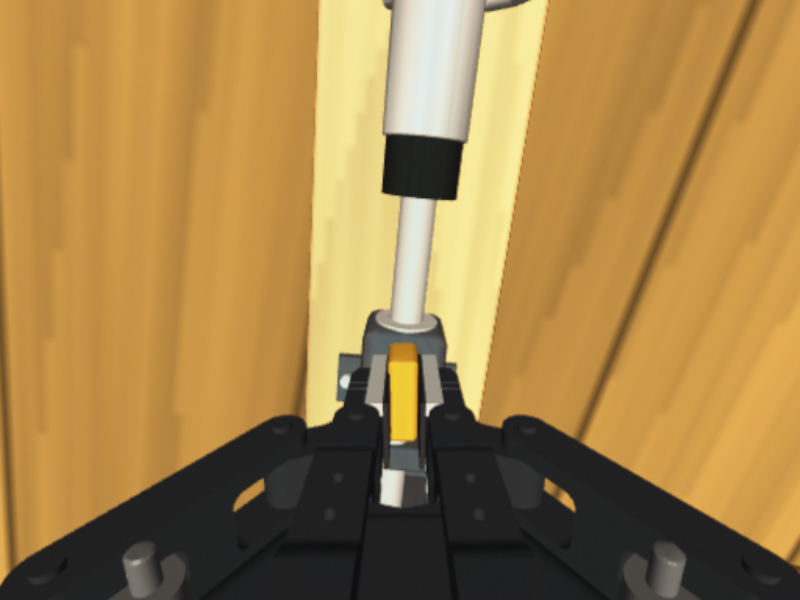

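servo_tool --rows '[[0, [0, -1.5, -2.5], [0, 0, 0]], [0, [0, 0, 0], [0, 0, 0]], [0, [0, 0, 0], [0, 0, 0]]]'

```text
clock: 5.25
eef_pos: [488.3, -36.0, 111.4]
tcp_rot: [3.14, 0.0, 1.794]
contact_force: [4.7, 1.3, -17.2]
opening: 0.104
```

servo_tool --rows '[[0, [0, 0.6, 1.5], [0, 0, 0]], [0, [0, 0, -0.3], [0, 0, -5]], [0, [0, 0, -0.6], [0, 0, -10]], [0, [0, 0, 0], [0, 0, 0]], [0, [0, 0, 0], [0, 0, 0]]]'

```text
clock: 5.88
eef_pos: [488.6, -36.0, 111.8]
tcp_rot: [3.141, 0.0, 2.052]
contact_force: [-3.8, -0.0, 7.4]
opening: 0.105
```

```bash
python3 - <<'E'
from h import *
s=sense();print(s["clock"],s["eef_pos"],s["tcp_rot"],s["contact_force"],s["wrist_torque"])
E
```

```text
5.875 [488.6222764  -35.98609571 111.81951898] [3.14118592e+00 3.41416439e-04 2.05175325e+00] [-3.75561616 -0.03702859  7.39411316] [0.1093351  0.65533993 0.02285989]
```

servo_tool --rows '[[0, [0, -0.2, -1], [0, 0, -10]], [0, [0, 0, -0.6], [0, 0, -10]], [0, [0, 0, -0.6], [0, 0, -10]], [0, [0, 0, 0], [0, 0, 0]], [0, [0, 0, 0], [0, 0, 0]]]'

```text
clock: 6.5
eef_pos: [488.6, -36.0, 113.7]
tcp_rot: [3.141, 0.001, 2.572]
contact_force: [-3.1, 2.7, 6.9]
opening: 0.101
```

```bash
python3 - <<'E'
from h import *
s=sense();print(s["clock"],s["eef_pos"],s["tcp_rot"],s["contact_force"],s["wrist_torque"])
E
```

```text
6.5 [488.64495779 -35.96028147 113.66104103] [3.14103348e+00 6.87367405e-04 2.57235553e+00] [-3.08272278  2.66737733  6.94661863] [0.29563228 0.45555258 0.05127544]
```

servo_tool --rows '[[0, [0.4, 0.1, -1], [0, 0, -8]], [0, [0, 0, -0.5], [0, 0, -8]], [0, [0, 0, -0.5], [0, 0, -8]], [0, [0, 0, 0], [0, 0, 0]], [0, [0, 0, 0], [0, 0, 0]]]'

```text
clock: 7.12
eef_pos: [488.5, -35.8, 115.2]
tcp_rot: [-3.142, 0.001, 2.993]
contact_force: [1.4, 0.7, 2.8]
opening: 0.107
```

```bash
python3 - <<'E'
from h import *
s=sense();print(s["clock"],s["eef_pos"],s["tcp_rot"],s["contact_force"],s["wrist_torque"],s["qpos"])
im=grab_frame("wrist");cv2.imwrite("pics/g.png",cv2.resize(im,(800,600)))
E
```

```text
7.125 [488.50042574 -35.83645951 115.2215792 ] [-3.14155945e+00  1.12381682e-03  2.99282957e+00] [1.43089627 0.68939391 2.80837864] [ 0.04848713 -0.07640557  0.01449268] [-7.62111924e-02  2.98170889e-01  2.02068120e+00 -1.56476191e-04
  8.21622116e-01 -1.49813791e+00]
```

View pics/g.png

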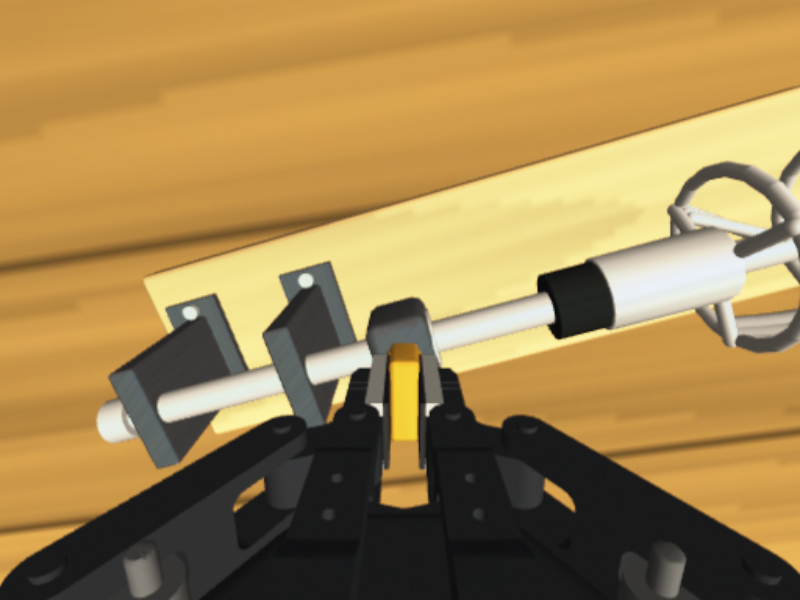

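servo_tool --rows '[[0, [0.8, 2.9, -0.2], [0, 0, 0]], [0, [1.6, 5.8, 0], [0, 0, 0]], [0, [1.6, 5.8, 0], [0, 0, 0]], [0, [1.6, 5.8, 0], [0, 0, 0]], [0, [1.6, 5.8, 0], [0, 0, 0]], [0, [1.6, 5.8, 0], [0, 0, 0]], [0, [0.8, 2.9, 0], [0, 0, 0]], [0, [0, 0, 0], [0, 0, 0]]]'

```text
clock: 8.18
eef_pos: [483.7, 0.7, 115.2]
tcp_rot: [3.141, 0.001, 2.999]
contact_force: [3.1, -0.3, 2.8]
opening: 0.108
```

```bash
cat > m.py <<'E'
from h import *
s=sense();a=np.radians(7.4);u=np.array([-np.sin(a),np.cos(a),0]);n=np.array([np.cos(a),np.sin(a),0])
d=s["eef_pos"]-[488.5,-35.84,115.2]
print(s["clock"],"along",(d@u).round(2),"lat",(d@n).round(2),"z",d[2].round(2),"F along",(s["contact_force"]@u).round(2),"lat",(s["contact_force"]@n).round(2),s["contact_force"].round(1),s["wrist_torque"].round(2),s["tcp_rot"].round(3),s["opening"]*85.4)
E
python3 m.py
```

```text
8.175 along 36.81 lat -0.04 z 0.04 F along -0.7 lat 3.04 [ 3.1 -0.3  2.8] [ 0.08 -0.6  -0.07] [3.141e+00 1.000e-03 2.999e+00] 9.190930262255964
```

servo_tool --rows '[[0, [0.3, 1, 0], [0, 0, 0]], [0, [0.3, 1, 0], [0, 0, 0]], [0, [0.3, 1, 0], [0, 0, 0]], [0, [0.3, 1, 0], [0, 0, 0]]]'

```text
clock: 8.68
eef_pos: [483.3, 4.0, 115.2]
tcp_rot: [-3.141, 0.001, 2.998]
contact_force: [4.4, -4.1, 2.0]
opening: 0.109
```

```bash
python3 m.py
```

```text
8.675 along 40.14 lat -0.07 z 0.03 F along -4.61 lat 3.87 [ 4.4 -4.1  2. ] [-0.61 -0.75 -0.05] [-3.141e+00  1.000e-03  2.998e+00] 9.29007878190902
```

servo_tool --rows '[[0, [0.3, 1, 0], [0, 0, 0]], [0, [0.3, 1, 0], [0, 0, 0]]]'

```text
clock: 8.93
eef_pos: [483.0, 6.0, 115.2]
tcp_rot: [-3.141, 0.001, 2.998]
contact_force: [4.3, -4.3, 2.1]
opening: 0.109
```

```bash
python3 m.py
```

```text
8.925 along 42.23 lat -0.09 z 0.03 F along -4.79 lat 3.76 [ 4.3 -4.3  2.1] [-0.56 -0.83 -0.03] [-3.141e+00  1.000e-03  2.998e+00] 9.279178771772838
```

servo_tool --rows '[[0, [0.3, 1, 0], [0, 0, 0]], [0, [0.3, 1, 0], [0, 0, 0]]]'

```text
clock: 9.18
eef_pos: [482.7, 8.1, 115.2]
tcp_rot: [-3.141, 0.001, 2.998]
contact_force: [4.8, -3.3, 2.2]
opening: 0.105
```

servo_tool --rows '[[0, [0.3, 1, 0], [0, 0, 0]]]'

```text
clock: 9.3
eef_pos: [482.6, 9.1, 115.3]
tcp_rot: [-3.141, 0.001, 2.998]
contact_force: [4.7, -2.7, 2.4]
opening: 0.106
```

```bash
python3 m.py
```

```text
9.3 along 45.33 lat -0.04 z 0.05 F along -3.25 lat 4.34 [ 4.7 -2.7  2.4] [-0.62 -0.83 -0.01] [-3.141e+00  1.000e-03  2.998e+00] 9.039670551861546
```

servo_tool --rows '[[0, [0.3, 1, 0], [0, 0, 0]]]'

```text
clock: 9.43
eef_pos: [482.5, 10.2, 115.3]
tcp_rot: [-3.141, 0.001, 2.998]
contact_force: [4.1, -3.2, 2.0]
opening: 0.107
```

servo_tool --rows '[[0, [0.3, 1, 0], [0, 0, 0]]]'

```text
clock: 9.55
eef_pos: [482.3, 11.2, 115.2]
tcp_rot: [-3.141, 0.001, 2.998]
contact_force: [5.3, -3.6, 2.6]
opening: 0.106
```

servo_tool --rows '[[0, [0.3, 1, 0], [0, 0, 0]]]'

```text
clock: 9.68
eef_pos: [482.2, 12.2, 115.3]
tcp_rot: [-3.141, 0.001, 2.998]
contact_force: [4.5, -4.0, 1.3]
opening: 0.107
```

servo_tool --rows '[[0, [0.3, 1, 0], [0, 0, 0]]]'

```text
clock: 9.8
eef_pos: [482.1, 13.3, 115.3]
tcp_rot: [-3.141, 0.001, 2.998]
contact_force: [4.8, -2.9, 2.3]
opening: 0.101
```

servo_tool --rows '[[0, [0.15, 0.5, 0], [0, 0, 0]]]'

```text
clock: 9.93
eef_pos: [482.0, 13.8, 115.2]
tcp_rot: [-3.142, 0.001, 2.998]
contact_force: [4.0, -2.4, 1.5]
opening: 0.104
```

servo_tool --rows '[[0, [0.15, 0.5, 0], [0, 0, 0]]]'

```text
clock: 10.05
eef_pos: [481.9, 14.3, 115.3]
tcp_rot: [-3.141, 0.001, 2.998]
contact_force: [6.0, -4.0, 1.7]
opening: 0.106
```

servo_tool --rows '[[0, [0.15, 0.5, 0], [0, 0, 0]]]'

```text
clock: 10.18
eef_pos: [481.9, 14.8, 115.3]
tcp_rot: [-3.142, 0.001, 2.998]
contact_force: [5.5, -2.9, 2.8]
opening: 0.103
```

servo_tool --rows '[[0, [0.15, 0.5, 0], [0, 0, 0]]]'

```text
clock: 10.3
eef_pos: [481.8, 15.3, 115.3]
tcp_rot: [-3.141, 0.001, 2.998]
contact_force: [6.1, -3.9, 1.1]
opening: 0.107
```

```bash
python3 m.py
```

```text
10.3 along 51.56 lat -0.08 z 0.07 F along -4.67 lat 5.52 [ 6.1 -3.9  1.1] [-0.78 -0.94 -0.09] [-3.141e+00  1.000e-03  2.998e+00] 9.15635587303558
```

servo_tool --rows '[[0, [-0.2, 0.7, 0], [0, 0, 0]]]'

```text
clock: 10.42
eef_pos: [481.8, 15.6, 115.2]
tcp_rot: [-3.141, 0.001, 2.999]
contact_force: [3.1, -6.9, 3.6]
opening: 0.106
```

servo_tool --rows '[[0, [0.1, 0.6, 0], [0, 0, 0]]]'

```text
clock: 10.55
eef_pos: [481.8, 16.0, 115.2]
tcp_rot: [-3.14, 0.001, 2.999]
contact_force: [3.7, -9.8, 3.9]
opening: 0.106
```

servo_tool --rows '[[0, [0.2, 0.6, 0], [0, 0, 0]]]'

```text
clock: 10.68
eef_pos: [481.7, 16.3, 115.2]
tcp_rot: [-3.14, 0.001, 2.999]
contact_force: [4.3, -9.7, 2.4]
opening: 0.105
```

```bash
python3 m.py; python3 - <<'E'
from h import *
im=grab_frame("wrist");cv2.imwrite("pics/i.png",cv2.resize(im[150:300,200:400],(800,600)))
E
```

```text
10.675 along 52.6 lat -0.0 z 0.04 F along -10.13 lat 3.02 [ 4.3 -9.7  2.4] [-1.92 -0.77 -0.04] [-3.140e+00  1.000e-03  2.999e+00] 9.00580581821942
```

View pics/i.png

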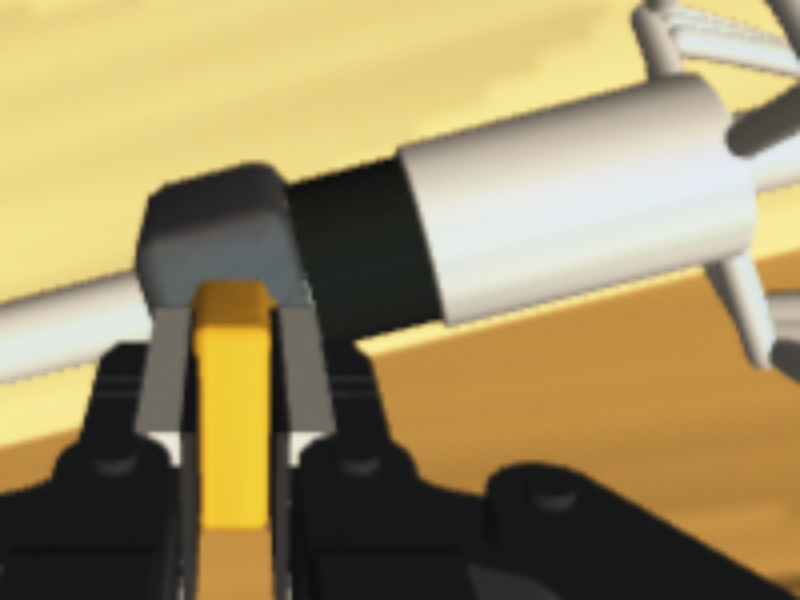

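servo_tool --rows '[[0, [0.2, 0.6, 0], [0, 0, 0]], [0, [0, 0, 0], [0, 0, 0]]]'

```text
clock: 10.98
eef_pos: [481.7, 16.7, 115.3]
tcp_rot: [-3.139, 0.001, 2.999]
contact_force: [4.8, -11.9, 2.6]
opening: 0.105
```

```bash
python3 m.py
```

```text
10.975 along 52.94 lat -0.0 z 0.08 F along -12.46 lat 3.24 [  4.8 -11.9   2.6] [-2.02 -0.83 -0.07] [-3.139e+00  1.000e-03  2.999e+00] 8.987447954077004
```

servo_tool --rows '[[0, [0.1, 0.3, 0], [0, 0, 0]], [0, [0, 0, 0], [0, 0, 0]], [0, [0, 0, 0], [0, 0, 0]], [0, [0, 0, 0], [0, 0, 0]], [0, [0, 0, 0], [0, 0, 0]], [0, [0, 0, 0], [0, 0, 0]]]'

```text
clock: 11.72
eef_pos: [481.7, 16.8, 115.3]
tcp_rot: [-3.139, 0.001, 2.999]
contact_force: [4.3, -12.4, 2.5]
opening: 0.106
```

```bash
python3 m.py
```

```text
11.725 along 53.04 lat 0.03 z 0.09 F along -12.9 lat 2.71 [  4.3 -12.4   2.5] [-2.25 -0.79 -0.06] [-3.139e+00  1.000e-03  2.999e+00] 9.060239177642984
```

servo_tool --rows '[[0, [-0.1, -0.3, 0.3], [0, 0, 5]], [0, [0, 0, 0.6], [0, 0, 10]], [0, [0, 0, 0.3], [0, 0, 5]], [0, [0, 0, 0], [0, 0, 0]]]'

```text
clock: 12.22
eef_pos: [481.7, 16.7, 114.0]
tcp_rot: [-3.14, 0.002, 2.649]
contact_force: [5.5, -10.6, 2.4]
opening: 0.102
```

```bash
python3 m.py
```

```text
12.225 along 52.95 lat -0.02 z -1.17 F along -11.24 lat 4.12 [  5.5 -10.6   2.4] [-1.95 -0.8  -0.08] [-3.140e+00  2.000e-03  2.649e+00] 8.694497569953358
```

servo_tool --rows '[[0, [0, 0, 0.5], [0, 0, 8]], [0, [0, 0, 0.5], [0, 0, 8]], [0, [0, 0, 0.5], [0, 0, 8]], [0, [0, 0, 0], [0, 0, 0]]]'

```text
clock: 12.72
eef_pos: [481.7, 16.6, 112.5]
tcp_rot: [-3.141, 0.002, 2.229]
contact_force: [3.4, -11.6, 3.5]
opening: 0.105
```

```bash
python3 m.py
```

```text
12.725 along 52.9 lat -0.01 z -2.66 F along -11.91 lat 1.85 [  3.4 -11.6   3.5] [-2.04 -0.8  -0.05] [-3.141e+00  2.000e-03  2.229e+00] 8.977580942866977
```

servo_tool --rows '[[0, [0, 0, 0.5], [0, 0, 8]], [0, [0, 0, 0.5], [0, 0, 8]], [0, [0, 0, 0.5], [0, 0, 8]], [0, [0, 0, 0], [0, 0, 0]]]'

```text
clock: 13.22
eef_pos: [481.6, 16.6, 111.1]
tcp_rot: [3.141, 0.002, 1.81]
contact_force: [3.7, -11.9, 3.7]
opening: 0.107
```

```bash
python3 m.py
```

```text
13.225 along 52.87 lat -0.07 z -4.13 F along -12.32 lat 2.09 [  3.7 -11.9   3.7] [-2.14 -0.77 -0.05] [3.141e+00 2.000e-03 1.810e+00] 9.125286840496607
```

servo_tool --rows '[[0, [0, 0, 0.2], [0, 0, 3]], [0, [0, 0, 0], [0, 0, 0]]]'

```text
clock: 13.48
eef_pos: [481.6, 16.6, 110.9]
tcp_rot: [3.141, 0.002, 1.759]
contact_force: [4.4, -12.0, 4.0]
opening: 0.103
```

```bash
python3 m.py
```

```text
13.475 along 52.87 lat -0.08 z -4.32 F along -12.43 lat 2.78 [  4.4 -12.    4. ] [-2.08 -0.71 -0.11] [3.141e+00 2.000e-03 1.759e+00] 8.815012796767494
```

Continue in small steps until the torque about z rises.

servo_tool --rows '[[0, [0, 0, 0.2], [0, 0, 3]], [0, [0, 0, 0], [0, 0, 0]]]'

```text
clock: 13.72
eef_pos: [481.6, 16.6, 110.7]
tcp_rot: [3.141, 0.002, 1.707]
contact_force: [3.5, -12.4, 3.8]
opening: 0.105
```

```bash
python3 m.py
```

```text
13.725 along 52.85 lat -0.06 z -4.46 F along -12.77 lat 1.88 [  3.5 -12.4   3.8] [-2.1  -0.77 -0.04] [3.141e+00 2.000e-03 1.707e+00] 8.934911884630628
```

servo_tool --rows '[[0, [0, 0, 0], [0, 0, 2]], [0, [0, 0, 0], [0, 0, 0]]]'

```text
clock: 13.98
eef_pos: [481.6, 16.6, 110.7]
tcp_rot: [3.141, 0.003, 1.673]
contact_force: [3.6, -12.3, 3.3]
opening: 0.105
```

```bash
python3 m.py
```

```text
13.975 along 52.85 lat -0.11 z -4.52 F along -12.66 lat 2.0 [  3.6 -12.3   3.3] [-2.08 -0.74  0.33] [3.141e+00 3.000e-03 1.673e+00] 8.958535957829435
```

servo_tool --rows '[[0, [-0.6, 0.2, -0.3], [0, 0, -1.5]], [0, [0, 0, 0], [0, 0, 0]]]'

```text
clock: 14.22
eef_pos: [481.6, 16.4, 110.7]
tcp_rot: [3.141, 0.002, 1.699]
contact_force: [4.5, -8.3, 0.8]
opening: 0.107
```

```bash
python3 m.py
```

```text
14.225 along 52.72 lat -0.1 z -4.45 F along -8.85 lat 3.37 [ 4.5 -8.3  0.8] [-1.55 -0.78  0.05] [3.141e+00 2.000e-03 1.699e+00] 9.12394506224501
```

servo_tool --rows '[[0, [-0.5, 0, 0], [0, 0, 0]], [0, [0, 0, 0], [0, 0, 0]]]'

```text
clock: 14.48
eef_pos: [481.6, 16.3, 110.7]
tcp_rot: [3.141, 0.001, 1.698]
contact_force: [4.2, -7.0, 1.9]
opening: 0.107
```

```bash
python3 m.py
```

```text
14.475 along 52.57 lat -0.09 z -4.46 F along -7.48 lat 3.26 [ 4.2 -7.   1.9] [-1.11 -0.7   0.08] [3.141e+00 1.000e-03 1.698e+00] 9.145254978564505
```

servo_tool --rows '[[0, [-0.5, 0.3, 0], [0, 0, 0]], [0, [0, 0, 0], [0, 0, 0]]]'

```text
clock: 14.72
eef_pos: [481.7, 16.1, 110.7]
tcp_rot: [-3.141, 0.001, 1.698]
contact_force: [2.7, -4.8, 1.7]
opening: 0.106
```

```bash
python3 m.py
```

```text
14.725 along 52.34 lat -0.08 z -4.5 F along -5.06 lat 2.04 [ 2.7 -4.8  1.7] [-0.83 -0.52  0.05] [-3.141e+00  1.000e-03  1.698e+00] 9.03165294731414
```

servo_tool --rows '[[40, [0, 0, 0], [0, 0, 0]], [40, [0, 0, 0], [0, 0, 0]], [40, [0, 0, 0], [0, 0, 0]], [40, [0, 0, -5], [0, 0, 0]], [40, [0, 0, -30], [0, 0, 0]], [40, [0, 0, -30], [0, 0, 0]], [40, [0, 0, -25], [0, 0, 0]], [40, [0, 0, 0], [0, 0, 0]]]'

```text
clock: 15.72
eef_pos: [483.1, 16.6, 202.8]
tcp_rot: [3.138, 0.0, 1.698]
contact_force: [-0.5, -0.4, 0.1]
opening: 0.465
```

```bash
python3 m.py; python3 - <<'E'
from h import *
im=grab_frame("wrist");cv2.imwrite("pics/j.png",cv2.resize(im[60:260,150:400],(800,600)))
E
```

```text
15.725 along 52.75 lat 1.39 z 87.6 F along -0.29 lat -0.57 [-0.5 -0.4  0.1] [ 0.03 -0.02  0.02] [3.138 0.    1.698] 39.68891976699582
```

View pics/j.png

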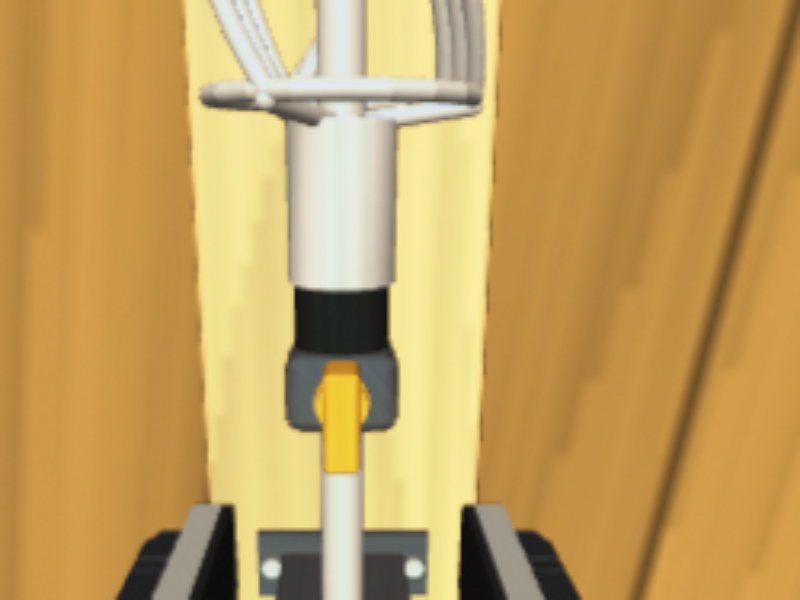

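```bash
python3 -c "
from h import *
sign_off()"
```

```text
the job is handed in; nothing more can be done
```

The set screw was loosened, the collar slid onto the rubber washers and pressed, and the screw tightened again. The job was handed in at about 16 s; no verdict is reported.

- **Loosening:** I turned the bar 69° anticlockwise, to about 1.3 rad. The held bar's centre moved less than 0.5 mm, so the collar had not shifted.
- **Pressing:** I slid the collar about 52 mm until I felt the washers. I then held a wrist force of 12–13 N for about 0.7 s. Less the 4 N drag, that is roughly 9 N on the washers, an estimate rather than a direct reading.
- **Tightening:** I turned the screw clockwise until the torque jumped to 0.33 N m at the hard stop. I then eased the push off, opened the gripper and lifted clear.

**Last checks:** The final wrist picture shows the bar in line with the shaft and the collar against the washers with no visible gap. The force reading was about 0.6 N, which is sensor noise.

**Not confirmed:**
- While I eased the push off, the gripper moved back about 0.5 mm. I could not tell whether the collar moved with it or the grip flexed, so the force left on the washers was not measured. I expect a few newtons.
- I did not re-measure the bystanders, but the arm never went near them.

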